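# Raise the dust hood's window to the marker and start the extractor

### The arm

A 7-joint arm with a two-finger parallel gripper is mounted at the origin on the work surface. World frame = base frame: x ahead of the robot, y to its left, z up, the work surface at z = 0. Lengths are in m, angles in rad, forces in N, time in s.
With the tool pointing down it reaches from about 0.4 to 0.85 m from the base axis. Payload 10.4 kg.
Tool frame: the origin (TCP) lies on the centre line of the jaws, within the pads' length; the fingertips stand 11 mm ahead of it and the grasp point (between the pads) lies 8 mm behind it; z points along the fingers, y is the line along which they close (so a half turn about z gives the same grasp; the last joint's range is limited). The gripper opens to 87 mm and grips with 3 to 60 N. Pads are 19 mm wide; open, the fingers measure 117 mm over their backs; the gripper's body (75 mm by 190 mm) begins 51 mm behind the grasp point.
Start: joints at [-1.277, 0.332, -0.065, 1.46, 0.022, 1.35, -0.088], TCP at [0.195, 0.594, 0.234] pointing down, gripper open.
Joint ranges: [-2.6, 2.6], [-0.5, 2.12], [-1.47, 1.34], [0.16, 2.42], [-1.27, 4.41], [0.06, 2.06], [-2.6, 2.6]. Speed limits (rad/s): [2.22, 2.22, 2.79, 2.79, 3.14, 3.14, 3.14].

### API

Orientations are given as a unit quaternion [x, y, z, w].
In Python, from bench import r gives the robot as it stands.
- The arm moves only by the shell command python3 -m pendant 'ROWS' [OPENING] [FORCE]. ROWS is JSON, a list of rows, each a list of 4 numbers: the shift along the tool's x, y, z in m, then the turn about the tool's z in rad. A call has 1 to 8 rows; each row shifts and turns the commanded pose from where the row before left it, along the tool's axes as they then stand; what a row does not reach is not made up. A row lasts 1/12 s, in which the tool goes at most 41.7 mm and 7.16 degrees, less where a joint would pass 70% of its speed; a pose out of reach is approached as far as the arm can. A call with a gripper value outside its range is refused whole. OPENING is the opening, from 0 (shut) to 1 (fully open), set as the call begins (- or left out, the last holds). The fingers move at their own pace and stop on an object; FORCE is the grip in N (left out, the last holds). Time passes only in rows, so rows that do not move let the fingers close. It gives the time, the measured TCP pose, the force, the opening and the grip force at its end, in the units of the state.
- r.read_state(): the state, without advancing time (a new reading comes with each control period).
- r.camera(name): name is "scene" or "top"; returns a dict with "img" (384x512x3 uint8, red, green, blue), "camera_matrix" (3x3 intrinsics, pixels), "xyz" and "attitude" of the camera in the world. Camera axes: x right, y down, z forward; pixel columns grow to the right and rows downward; lengths in m; the calibration is good to about 2 mm. A picture is of the moment at which its call begins. There is no depth.
- r.close_job(): hands the job in; it is judged then, once.
Trained networks look in the newest picture that a camera, given by its name, has taken for a name from the list of things; names that differ only in an ending like _2 or _b are one class to them, and where a whole thing is asked for, a point or a joint stands for the part that bears it (a point fixed in the world has none). Each returns a list of dicts, best first, with "score" (0 to 1); they miss things now and then, are a little off and sometimes report something else, mostly with a low value. They report only what shows in the picture. A call takes as long as a camera call. They do not tell look-alikes from the thing itself.
- r.outline_of(thing, camera): "mask" (384x512 bool, what is visible of it) and "bbox" ([centre column, centre row, width, height] in pixels, round what is visible of it).
The state is a dict: "time": time; "joint_positions": joint angles; "joint_vel": joint speeds; "joint_torque": joint torques, N m; "ee_pos": TCP position; "eef_rot": TCP orientation; "ft_force": force on the tool from outside, world axes, zero at the start; "torque": the same for the moment, N m; "width": finger opening in m; "grip_force": force on a finger pad.
Only numpy, scipy, OpenCV 4.12 (cv2) and the standard library are available. Lean on these libraries where they do the work, as an engineer would, in place of code of your own. Each camera call takes 0.05 s, during which the arm holds its last target. There are 200 camera calls.

### The job

Get the carver's dust hood ready for work: with the fingertips beneath the lip, push its counterweighted window up until the lip is in line with the marker clip on the left guide rail, then press the extractor's start button on the switch box beside the hood and let go of it. Touch the lip from beneath only, never on its top or by pinching it, and leave the marker clip, the tools, the jars and the carving as they stand.

Things in the scene. Friction and masses are not known exactly. Their poses are not given: they have to be found in the camera images.
- hood: Plywood dust hood, fixed, 340 mm deep (x), 400 wide (y), 330 tall, collar and window guides on top to 390. Origin: centre of its underside; +x level into it, +y to its left seen from the robot. Its front, facing the robot, slopes at 55 deg from level: from hood x = -160, z = 40 mm up along (0.574, 0, 0.819). Guide rails at y = +-180 to +-205 mm stand 22 mm proud of the slope.
- lip_mid (a point): Middle of the outer edge of the window's lip (half-way through its 14 mm thickness). Axes: x into the hood, square to the slope (hood frame (0.819, 0, -0.574)), y along the lip (hood y), z up the slope (hood frame (0.574, 0, 0.819)). The bench is free of things in front of the middle 150 mm of the lip.
- lip_under (a point): Middle of the underside of the lip, 20 mm in from its outer edge. The lip is a plain aluminium ledge, 320 mm long (y), on the bottom edge of the window (clear pane in an aluminium frame, 352 x 200 mm). It stands out square to the slope, 39 mm proud of the frame. Axes as point lip_mid; its underside is at point z = -7 mm, from the outer edge at point x = 0 to 39 mm. Below it is bare panel, at point x = 52 mm.
- sash (a joint): Travel of the window up the slope, in m: 0 lowest, 0.165 the upper stop, grows upward. Counterweighted: it stays where it is left and takes about 2 to 5 N to push.
- marker_mid (a point): Middle of the outer edge of the marker clip, a dark steel block 34 mm wide (hood y), 12 mm thick, with a brass screw, on the left guide rail, standing out as far as the lip. Axes as point lip_mid. The lip is in line with the clip when both points have the same position along their z (up the slope).
- marker (a joint): Position of the clip along its rail, in m, up the slope: joint sash has this same value when the lip is in line with the clip. Between 0.085 and 0.135. Tight: leave it.
- switchbox: Grey switch box of the dust extractor, 100 x 100 x 50 mm, fixed to the bench at one side of the hood (left or right). Origin: centre of its underside. Besides the start button it carries a small lamp and a small black fixed knob at its far edge.
- start_top (a point): Centre of the top face of the start button, a black round button 34 mm wide in a dark round steel housing on top of the switch box; pressed straight down.
- start (a joint): Travel of the start button in m: 0 up, 0.006 fully down (about 5 N); springs back. It counts as pressed beyond 0.004.
- owl: Bystander: carved wooden owl, 76 mm wide, 145 mm tall, standing inside the hood behind the window. Origin: centre of its underside.
- mallet: Bystander: round wooden carver's mallet standing on its head, 88 mm wide, 252 mm tall. Origin: centre of its underside.
- jar: Bystander: closed jar of finish, 72 mm wide, 100 mm tall; stands at one side of the hood, on the side where the switch box is not. Origin: centre of its underside.
- chisel: Bystander: narrow chisel lying in front of the hood on its right, 234 mm long along its x axis, 22 mm wide, 20 mm high. Origin: under the middle of the blade, on the bench, 50 mm behind the cutting edge.
- brush: Bystander: bench brush, 200 mm long along its x axis, lying. Origin: at bench level beneath it.
- sander: Bystander: cork sanding block in front of the hood on its left, 60 x 100 x 32 mm. Origin: centre of its underside.
- tin: Bystander: closed tin, 76 mm wide, 110 mm tall. Origin: centre of its underside.
Not all that is in view belongs to the job. What is shaped like the switchbox but green is not meant.

How it is judged:
On the way, in this order (a step that is already met when the one before it is completed fails the run):
1. the fingers push the window up by its lip or bottom edge, 15 mm or more below the mark ((contact force between the fingers and sash_c5 above 0.3 N or contact force between the fingers and sash_c0 above 0.3 N) and value of joint sash above 0.002 m and z of lip_mid in the frame of marker_mid below -0.015 m).
2. the window's lip is in line with the marker clip (8 mm either way) (z of lip_mid in the frame of marker_mid between -0.008 and 0.008 m), for 0.4 s.
3. the start button is pressed while the window is at the mark (all of step 2 and value of joint start above 0.004 m), for 0.05 s.
At the end, for the whole second after the job is handed in: The window rests by itself with its lip in line with the marker clip, within 8 mm along the slope, and the start button, pressed after the window got there, is up again (all of step 2 and velocity of joint sash between -0.005 and 0.005 m/s and value of joint start below 0.002 m); the robot touches nothing.
It fails at once if the top of the lip is touched (pinched or pulled) (contact force between the fingers and sash_c6 above 1 N).
It fails at once if the marker clip is shifted (distance of marker_mid from where it was at the start of the episode above 0.006 m).
It fails at once if a bystander is moved by more than 30 mm or lifted (distance of any of owl, mallet, jar, chisel, brush, sander, tin from where it was at the start of the episode above 0.03 m).
It fails at once if the mallet, jar, tin or owl is tipped (angle between any of mallet, jar, tin, owl's own z axis and vertical above 0.4 rad).
It also fails if it takes over 48 s, if anything falls off the work surface, if the arm or the gripper's body presses on something with over 40 N, if the wrist force passes 120 N, or if a joint passes its speed limit or range.

## Working session

There is one attempt and no reset: what is moved stays moved. The work goes in short steps, Python scripts to look and compute and a shell command to move; the robot and the scene stay as the last step left them, time stands still between calls to the robot, and variables do not carry over. Pictures are saved under pics/ and viewed, at most 10 in all, crops included, and the job is handed in when it is done.

```bash
mkdir -p pics; ls; python3 - <<'E'
from bench import r
import cv2,numpy as np
np.set_printoptions(precision=4,suppress=True)
for c in("scene","top"):
    d=r.camera(c); cv2.imwrite(f"pics/{c}0.png",cv2.resize(d["img"][:,:,::-1],(768,576)))
    print(c,d["camera_matrix"],d["xyz"],d["attitude"])
    for t in("hood","lip_mid","marker_mid","switchbox","start_top","jar","mallet","tin","sander","chisel"):
        print(t,[(round(o["score"],2),np.round(o["bbox"]).tolist()) for o in r.outline_of(t,c)[:3]])
print(r.read_state())
E
```

```text
pics
scene [[435.5089   0.     253.8147]
 [  0.     435.5089 189.3872]
 [  0.       0.       1.    ]] [ 0.3831 -0.4741  1.5694] [ 0.971  -0.1774  0.0312 -0.1573]
hood [(0.84, [280.0, 158.0, 154.0, 178.0])]
lip_mid [(0.72, [258.0, 165.0, 87.0, 114.0])]
marker_mid [(0.41, [199.0, 124.0, 23.0, 24.0])]
switchbox [(0.66, [260.0, 313.0, 37.0, 38.0]), (0.62, [286.0, 268.0, 38.0, 37.0]), (0.6, [334.0, 267.0, 41.0, 44.0])]
start_top [(0.6, [332.0, 268.0, 10.0, 8.0]), (0.6, [257.0, 316.0, 12.0, 13.0]), (0.53, [287.0, 268.0, 40.0, 37.0])]
jar [(0.73, [200.0, 126.0, 25.0, 27.0])]
mallet [(0.66, [207.0, 61.0, 18.0, 55.0])]
tin []
sander [(0.63, [200.0, 171.0, 23.0, 33.0]), (0.35, [207.0, 61.0, 22.0, 57.0])]
chisel [(0.54, [221.0, 261.0, 46.0, 46.0])]
top [[400.6199   0.     259.7907]
 [  0.     400.6199 183.8541]
 [  0.       0.       1.    ]] [ 0.4139 -0.0171  1.7869] [-0.7054  0.7076 -0.0283  0.0308]
hood [(0.95, [249.0, 155.0, 123.0, 111.0])]
lip_mid [(0.82, [249.0, 175.0, 92.0, 58.0])]
marker_mid [(0.23, [143.0, 232.0, 22.0, 21.0])]
switchbox [(0.9, [352.0, 214.0, 26.0, 23.0]), (0.65, [327.0,
[... 218 characters left out ...]
])]
tin [(0.62, [142.0, 231.0, 24.0, 21.0]), (0.6, [225.0, 220.0, 24.0, 17.0])]
sander [(0.74, [224.0, 219.0, 21.0, 9.0])]
chisel [(0.63, [303.0, 228.0, 21.0, 47.0])]
{'time': 1.1, 'joint_positions': array([-1.2766,  0.3322, -0.0647,  1.4601,  0.0216,  1.3499, -0.0885]), 'joint_vel': array([-0.0006,  0.0011, -0.0004,  0.0005,  0.0001, -0.0032, -0.0008]), 'joint_torque': array([  0.0004, -62.306 ,   0.0245, -39.0109,  -0.0613,   0.0314,
         0.    ]), 'ee_pos': array([0.1947, 0.5939, 0.2336]), 'eef_rot': array([ 0.1577,  0.9875,  0.    , -0.    ]), 'ft_force': array([ 0.353 , -0.8627,  0.3058]), 'torque': array([ 0.0274, -0.0262,  0.0311]), 'grip_force': 0.0, 'width': 0.08698370867628065}
```

View pics/scene0.png

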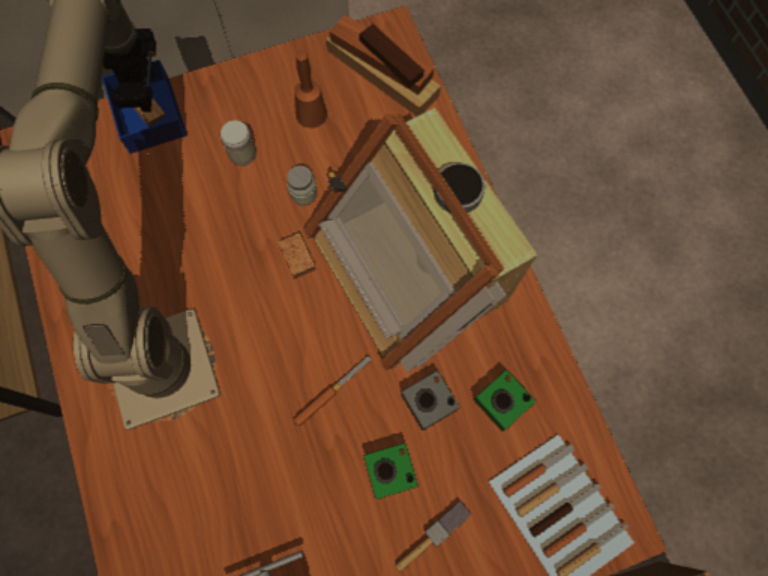

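View pics/top0.png

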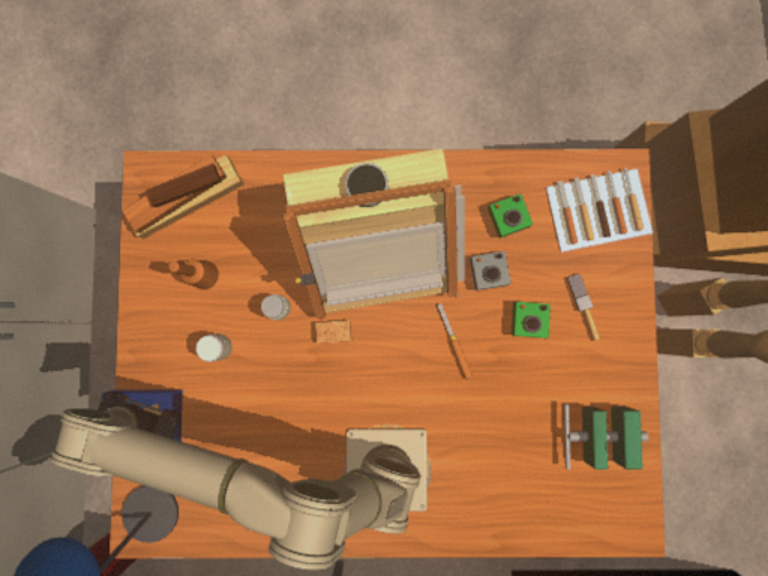

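The scene view (1.5x) shows the hood at centre, the lip along (325,225)–(395,335) and the clip on the left rail near (336,180). It also shows the grey box at (430,398), with look-alike green boxes at (503,400) and (390,467). The top view (1.5x) has the grey box at (490,270) and green ones at (510,215) and (531,320). I choose the grey one, which is beside the hood on its right, and check it in close crops.

```bash
python3 - <<'E'
from bench import r
import cv2
def crop(c,x0,y0,w,h,s):
    im=r.camera(c)["img"][y0:y0+h,x0:x0+w,::-1].copy()
    im=cv2.resize(im,None,fx=s,fy=s,interpolation=cv2.INTER_CUBIC)
    for k in range(0,max(w,h),20):
        cv2.putText(im,str(x0+k),(k*s,10),0,.35,(255,255,255),1);cv2.putText(im,str(y0+k),(0,k*s+4),0,.35,(255,255,255),1)
        cv2.line(im,(k*s,12),(k*s,18),(255,255,255));cv2.line(im,(22,k*s),(28,k*s),(255,255,255))
    cv2.imwrite(f"pics/{c}1.png",im)
crop("top",183,95,160,120,5)
crop("scene",190,70,150,120*1+80,3) if 0 else crop("scene",195,90,130,118+30,4)
E
```

```text
(no output)
```

View pics/top1.png

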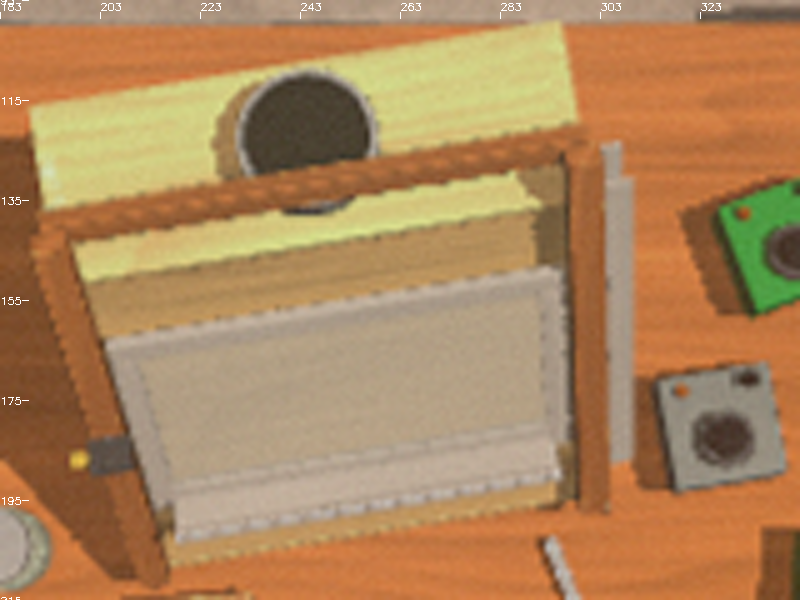

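View pics/scene1.png

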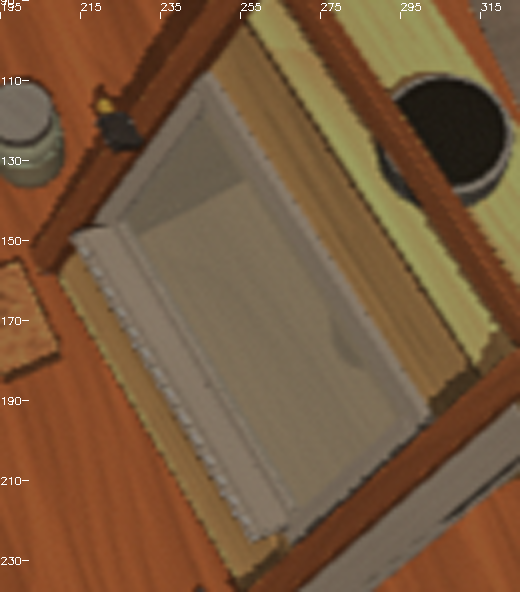

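The close crops confirm the grey box, with its button at top pixel (327.6,182.4) and the red lamp at (319,173). The clip is centred at top (205,186) and scene (225,122.5). The lip's outer edge runs (219,203)–(294,190.5) in the top view and (212.5,149)–(258.5,224.5) in the scene view. Next I fit the hood pose.

```bash
cat > h.py <<'E'
import numpy as np
from scipy.optimize import least_squares
from scipy.spatial.transform import Rotation as R
np.set_printoptions(precision=4,suppress=True)
CAM={"scene":(435.5089,253.8147,189.3872,[0.3831,-0.4741,1.5694],[0.971,-0.1774,0.0312,-0.1573]),
"top":(400.6199,259.7907,183.8541,[0.4139,-0.0171,1.7869],[-0.7054,0.7076,-0.0283,0.0308])}
def proj(c,p):
    f,cx,cy,o,q=CAM[c]; v=R.from_quat(q).inv().apply(np.atleast_2d(p)-o); return v[:,:2]/v[:,2:]*f+[cx,cy]
def tri(a,b):
    return least_squares(lambda p:np.r_[proj("top",p)[0]-a,proj("scene",p)[0]-b],[.5,0,.1])
def slope(t,out,y): # hood frame
    return np.array([-.16+.574*t-.819*out,y,.04+.819*t+.574*out])
def world(h,p): return R.from_euler('z',h[2]).apply(p)+[h[0],h[1],0]
E
cat > fit.py <<'E'
from h import *
pts=lambda v:[np.array([.17,.2,.33]),np.array([.17,-.2,.33]),slope(v[3]-.007,.052,.16),slope(v[3]-.007,.052,-.16),slope(v[4],.037,.1925)]
obs={"top":[(189,116.5),(295,99.5),(218.8,203),(294,191),(205,186)],"scene":[(291,73),(357,171),(212.5,149.5),(258.5,224.5),(225,122.5)]}
def res(v): return np.concatenate([(proj(c,world(v,np.array(pts(v))))-o).ravel() for c,o in obs.items()])
s=least_squares(res,[.7,0,0.1,.03,.13],loss='soft_l1'); v=s.x
print(v, res(v).reshape(2,5,2))
for n,p in dict(lipmid=slope(v[3],.052,0),lipunder=slope(v[3]-.007,.032,0),marker=slope(v[4],.052,.1925)).items(): print(n,world(v,p))
t=tri((327.6,182.4),(284,266.7)); print("start",t.x,t.fun)
E
python3 fit.py
```

```text
[0.651  0.0266 0.1545 0.0933 0.1903] [[[-0.2707 -0.2747]
  [ 0.2879  0.0362]
  [-0.9538 -0.4105]
  [ 0.686  -0.6124]
  [-0.1353 -0.9131]]

 [[-1.9338 -0.7583]
  [-0.1801 -0.0205]
  [ 0.4314 -0.0216]
  [-1.0386  1.0875]
  [ 0.1167  1.0132]]]
lipmid [0.5038 0.0036 0.1462]
lipunder [0.516  0.0055 0.129 ]
marker [0.5292 0.2024 0.2257]
start [ 0.5655 -0.305   0.0576] [ 0.0359 -0.314  -0.2435  0.0656]
```

```bash
python3 -m pendant '[[-0.0257,-0.0312,0,0],[-0.0257,-0.0312,0,0],[-0.0257,-0.0312,0,0],[-0.0257,-0.0312,0,0],[-0.0257,-0.0312,0,0],[-0.0257,-0.0312,0,0],[-0.0257,-0.0312,0,0],[-0.0257,-0.0312,0,0]]' 0 10
python3 -m pendant '[[-0.0257,-0.0312,0,0],[-0.0257,-0.0312,0,0],[-0.0257,-0.0312,0,0],[-0.0257,-0.0312,0,0],[-0.0257,-0.0312,0,0],[-0.0257,-0.0312,0,0],[-0.0257,-0.0312,0,0],[-0.0257,-0.0312,0,0]]'
python3 -m pendant '[[0,0,0,-0.118],[0,0,0,-0.118],[0,0,0,-0.118],[0,0,0,-0.118],[0,0,0,0]]'
```

```text
time: 1.87
ee_pos: [0.3126, 0.2908, 0.2337]
eef_rot: [0.158, 0.987, 0.0, 0.0]
ft_force: [1.7, 0.7, -0.1]
width: 0.0413
grip_force: 0.0
time: 2.53
ee_pos: [0.4302, -0.0106, 0.2339]
eef_rot: [0.158, 0.987, 0.001, 0.0]
ft_force: [1.5, 1.0, -0.3]
width: 0.001
grip_force: 0.0
time: 2.95
ee_pos: [0.4299, -0.0086, 0.2337]
eef_rot: [-0.08, 0.997, 0.0, 0.0]
ft_force: [-0.1, -0.5, 0.2]
width: 0.0003
grip_force: 0.0
```

```bash
python3 -m pendant '[[0,0,0.034,0],[0,0,0.034,0],[0,0,0.034,0],[-0.02,0,0,0],[-0.02,0,0,0],[0,0,0,0]]'
python3 - <<'E'
from bench import r
import cv2,numpy as np
a=r.camera("top")["img"][120:240,190:330,::-1];b=r.camera("scene")["img"][100:240,190:290,::-1]
a=cv2.resize(a,None,fx=3,fy=3,interpolation=2);b=cv2.resize(b,None,fx=3.7,fy=3.7,interpolation=2)
o=np.zeros((530,800,3),np.uint8);o[:360,:420]=a;o[:b.shape[0],425:425+b.shape[1]]=b
cv2.imwrite("pics/c2.png",o)
E
```

```text
time: 3.45
ee_pos: [0.4717, -0.0015, 0.1313]
eef_rot: [-0.076, 0.997, -0.001, 0.0]
ft_force: [-0.4, 0.3, -0.2]
width: 0.0001
grip_force: 0.0
```

View pics/c2.png

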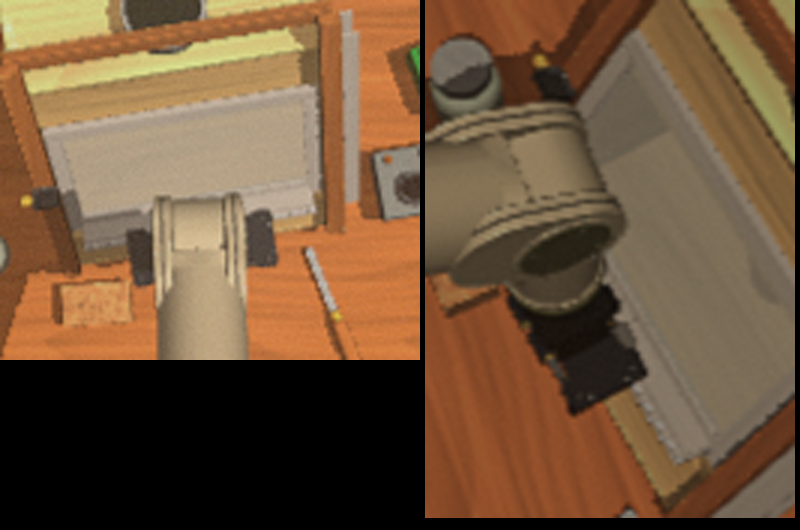

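The picture shows the gripper centred in front of the lip. In the top view it is at panel (205,240), and the lip ends and clip (42,198) are still visible. I advance to contact.

```bash
python3 -m pendant '[[-0.006,0,0,0],[-0.006,0,0,0],[-0.004,0,0,0],[0,0,0,0]]'
python3 -m pendant '[[-0.004,0,0,0],[-0.003,0,0,0],[0,0,0,0]]'
```

```text
time: 3.88
ee_pos: [0.4851, 0.0002, 0.1315]
eef_rot: [-0.077, 0.997, 0.0, -0.001]
ft_force: [-2.3, 0.8, 1.3]
width: 0.0006
grip_force: 1.1
time: 4.13
ee_pos: [0.4863, 0.0003, 0.1303]
eef_rot: [-0.077, 0.997, 0.001, -0.007]
ft_force: [-33.3, -1.8, 22.7]
width: 0.0002
grip_force: 16.9
```

```bash
python3 -m pendant '[[0.012,0,0,0],[0.006,0,0,0],[0,0,0.014,0],[0,0,0,0]]'
python3 -m pendant '[[-0.007,0,0,0],[-0.003,0,0,0],[0,0,0,0]]'
python3 -m pendant '[[-0.003,0,0,0],[0,0,0,0]]'
python3 -m pendant '[[-0.002,0,0,0],[0,0,0,0]]'
```

```text
time: 4.47
ee_pos: [0.4737, -0.0014, 0.1164]
eef_rot: [-0.078, 0.997, 0.0, -0.0]
ft_force: [-1.6, 0.1, 0.1]
width: 0.0006
grip_force: 0.0
time: 4.72
ee_pos: [0.485, 0.0002, 0.1179]
eef_rot: [-0.078, 0.997, -0.0, -0.0]
ft_force: [-1.6, -0.2, 0.5]
width: 0.0005
grip_force: 0.4
time: 4.88
ee_pos: [0.4855, 0.0002, 0.1173]
eef_rot: [-0.077, 0.997, 0.0, -0.003]
ft_force: [-12.3, -0.1, 8.5]
width: 0.0004
grip_force: 6.5
time: 5.05
ee_pos: [0.4857, 0.0003, 0.117]
eef_rot: [-0.077, 0.997, 0.0, -0.004]
ft_force: [-22.9, -1.7, 15.7]
width: 0.0005
grip_force: 11.6
```

```bash
python3 -m pendant '[[0.003,0,0,0],[-0.0023,0,-0.0033,0],[-0.0023,0,-0.0033,0],[-0.0023,0,-0.0033,0],[0,0,0,0]]'
python3 -c "
from bench import r
import cv2,numpy as np
a=r.camera('top')['img'][150:220,190:320,::-1];b=r.camera('scene')['img'][100:240,190:290,::-1]
cv2.imwrite('pics/c3.png',cv2.resize(a,None,fx=6,fy=6,interpolation=2))"
```

```text
time: 5.47
ee_pos: [0.4926, 0.0012, 0.1278]
eef_rot: [-0.077, 0.997, 0.0, -0.001]
ft_force: [-6.1, -0.6, 5.1]
width: 0.0007
grip_force: 3.8
```

View pics/c3.png

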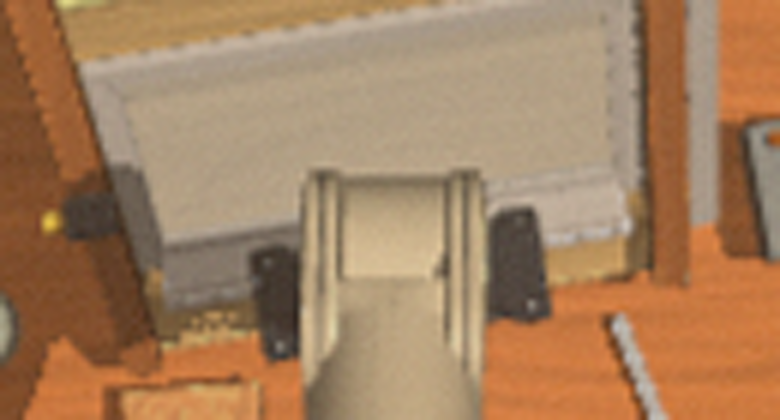

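The lip has moved about 2 px up in the top view: its corners are now at (295,189.7) and (217.5,200.8), and the clip is at (204,186). The push works, so I continue.

```bash
python3 -m pendant '[[-0.0029,0,-0.0041,0],[-0.0029,0,-0.0041,0],[-0.0029,0,-0.0041,0],[-0.0029,0,-0.0041,0],[-0.0029,0,-0.0041,0],[-0.0029,0,-0.0041,0],[-0.0029,0,-0.0041,0],[0,0,0,0]]'
python3 -m pendant '[[-0.0029,0,-0.0041,0],[-0.0029,0,-0.0041,0],[-0.0029,0,-0.0041,0],[-0.0029,0,-0.0041,0],[-0.0029,0,-0.0041,0],[-0.0029,0,-0.0041,0],[0,0,0,0]]'
python3 -c "
from bench import r
import cv2,numpy as np
a=r.camera('top')['img'][150:220,190:320,::-1]
cv2.imwrite('pics/c4.png',cv2.resize(a,None,fx=6,fy=6,interpolation=2))"
```

```text
time: 6.23
ee_pos: [0.5129, 0.0044, 0.1567]
eef_rot: [-0.077, 0.997, 0.0, -0.001]
ft_force: [-6.7, -0.6, 4.5]
width: 0.0006
grip_force: 3.6
time: 6.82
ee_pos: [0.5302, 0.0072, 0.1814]
eef_rot: [-0.077, 0.997, 0.0, -0.001]
ft_force: [-7.4, 0.1, 5.4]
width: 0.0002
grip_force: 3.6
```

View pics/c4.png

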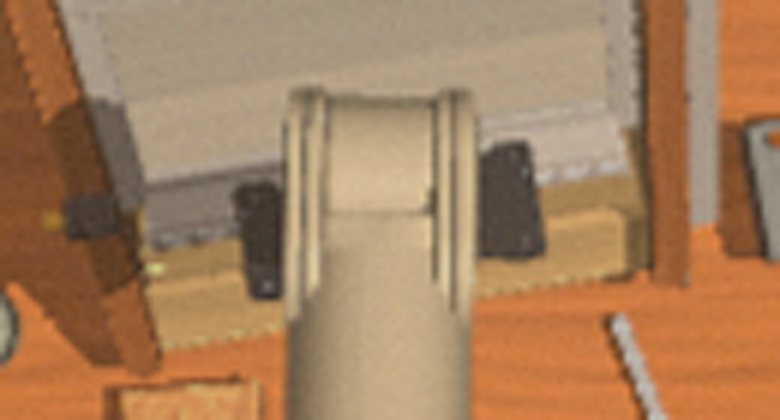

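The lip's lower outer corners are at crop (150,248) and (628,172). The clip's lower edge is at about (95,238), so roughly 18 mm remain. I push 12 mm more, then back off for a clear look.

```bash
python3 -m pendant '[[-0.0023,0,-0.0033,0],[-0.0023,0,-0.0033,0],[-0.0023,0,-0.0033,0],[0,0,0,0]]'
python3 -m pendant '[[0.01,0,0,0],[0.03,0,0,0],[0.04,0,0,0],[0.01,0.04,0,0],[0,0.04,0,0],[0,0.04,0,0],[0,0.04,0,0],[0,0,0,0]]'
python3 -c "
from bench import r
import cv2,numpy as np
a=r.camera('top')['img'][155:211,190:320,::-1];b=r.camera('scene')['img'][95:195,195:285,::-1]
a=cv2.resize(a,None,fx=3.5,fy=3.5,interpolation=2) if 0 else cv2.resize(r.camera('top')['img'][160:210,195:255,::-1],None,fx=6.5,fy=6.5,interpolation=2)
b=cv2.resize(r.camera('scene')['img'][95:195,205:265,::-1],None,fx=6,fy=6,interpolation=2)
o=np.zeros((600,800,3),np.uint8);o[:a.shape[0],:a.shape[1]]=a;o[:b.shape[0],400:400+b.shape[1]]=b
cv2.imwrite('pics/c5.png',o)"
```

```text
time: 7.2
ee_pos: [0.537, 0.0082, 0.1912]
eef_rot: [-0.078, 0.997, 0.0, -0.001]
ft_force: [-5.1, 0.4, 4.5]
width: 0.0004
grip_force: 2.9
time: 7.87
ee_pos: [0.422, 0.1601, 0.1911]
eef_rot: [-0.082, 0.997, 0.001, 0.001]
ft_force: [-0.5, 0.7, 0.2]
width: 0.0007
grip_force: 0.0
```

View pics/c5.png

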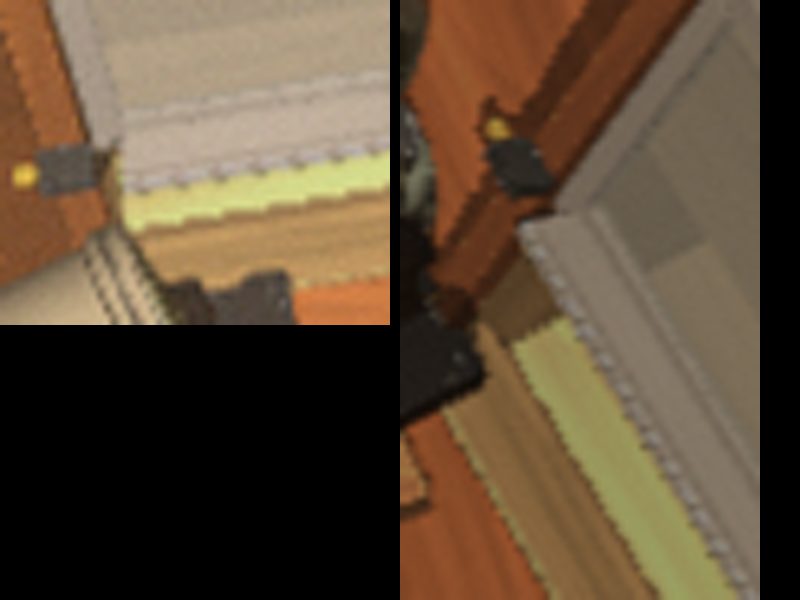

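```bash
cat >> fit.py <<'E'
print('---')
P=lambda c,t,o,y:proj(c,world(v,slope(t,o,y)))[0]
for t in np.arange(.17,.2,.006):
    print(t,"lip corner top/scene",P("top",t-.007,.052,.16),P("scene",t-.007,.052,.16),
     "clip low edge top",P("top",t-.006,.052,.1755),P("top",t-.006,.052,.2095),"scene",P("scene",t-.006,.052,.1755),P("scene",t-.006,.052,.2095))
E
python3 fit.py | sed -n '/---/,$p'
```

```text
---
0.17 lip corner top/scene [214.4873 191.0223] [222.7006 136.335 ] clip low edge top [210.572  191.4792] [202.0808 192.8251] scene [220.7026 132.6025] [216.0726 124.8739]
0.17600000000000002 lip corner top/scene [214.2141 190.0814] [223.4934 135.2683] clip low edge top [210.2873 190.5392] [201.7712 191.8888] scene [221.4881 131.5281] [216.8406 123.7851]
0.18200000000000002 lip corner top/scene [213.9393 189.1351] [224.2906 134.1957] clip low edge top [210.0008 189.5936] [201.4598 190.947 ] scene [222.2779 130.4478] [217.6129 122.6903]
0.18800000000000003 lip corner top/scene [213.6629 188.1832] [225.0922 133.1172] clip low edge top [209.7127 188.6425] [201.1466 189.9996] scene [223.0721 129.3616] [218.3894 121.5896]
0.19400000000000003 lip corner top/scene [213.3849 187.2257] [225.8983 132.0328] clip low edge top [209.4229 187.6858] [200.8315 189.0467] scene [223.8707 128.2693] [219.1701 120.4828]
```

The crops show the lip's lower-left corner at top (214.2,190.0) and scene (225,133). The clip's lower edge is a little further up in both views. I refine this with rectified profiles in the plane of the outer edge.

```bash
cat > prof.py <<'E'
from h import *; from bench import r; import cv2
v=[0.651,0.0266,0.1545]; T=np.arange(.15,.225,.002)
for c in("top","scene"):
    im=cv2.cvtColor(r.camera(c)["img"],cv2.COLOR_RGB2HSV)
    out=[]
    for y0,y1 in((.12,.155),(.18,.205)):
        Y=np.linspace(y0,y1,25)
        p=np.array([[proj(c,world(v,slope(t,.052,y)))[0] for y in Y] for t in T],np.float32)
        out.append(cv2.remap(im,p[...,0],p[...,1],cv2.INTER_LINEAR).mean(1).astype(int))
    print(c,"t, lip S V, clip S V")
    for t,a,b in zip(T,*out): print(round(t*1000),a[1:],b[1:],end=' | ')
    print()
E
python3 prof.py
```

```text
top t, lip S V, clip S V
150 [ 96 212] [160 142] | 152 [ 97 212] [161 143] | 154 [ 98 211] [161 144] | 156 [ 99 211] [161 145] | 158 [100 211] [162 145] | 160 [102 211] [163 145] | 162 [104 211] [163 144] | 164 [105 208] [163 144] | 166 [104 205] [164 143] | 168 [100 199] [164 144] | 170 [ 93 192] [164 144] | 172 [ 83 183] [164 144] | 174 [ 70 176] [162 144] | 176 [ 58 175] [158 141] | 178 [ 47 176] [151 135] | 180 [ 41 177] [140 125] | 182 [ 39 180] [123 113] | 184 [ 40 182] [ 98 100] | 186 [ 43 184] [74 90] | 188 [ 46 183] [57 86] | 190 [ 48 181] [51 86] | 192 [ 49 180] [49 88] | 194 [ 49 182] [49 90] | 196 [ 49 186] [48 91] | 198 [ 49 189] [49 91] | 200 [ 48 191] [51 90] | 202 [ 49 190] [53 90] | 204 [ 49 190] [55 90] | 206 [ 49 190] [57 90] | 208 [ 49 190] [58 90] | 210 [ 49 190] [59 90] | 212 [ 49 190] [59 89] | 214 [ 49 189] [56 89] | 216 [ 48 189] [52 89] | 218 [ 48 189] [53 90] | 220 [ 48 188] [59 93] | 222 [ 49 186] [ 73 100] | 224 [ 48 184] [ 90 109] | 
scene t, lip S V, clip S V
150 [142  84] [178  88] | 152 [142  84] [179  87] | 154 [142  84] [179  86] | 156 [142  84] [18
[... 160 characters left out ...]
4] | 170 [141  83] [177  93] | 172 [129  87] [177  92] | 174 [109  94] [178  90] | 176 [ 87 103] [178  89] | 178 [ 70 110] [178  88] | 180 [ 59 116] [174  85] | 182 [ 51 122] [160  80] | 184 [ 49 127] [138  71] | 186 [ 51 128] [113  61] | 188 [ 55 127] [87 51] | 190 [ 58 125] [68 45] | 192 [ 60 124] [59 42] | 194 [ 61 125] [57 42] | 196 [ 61 126] [57 43] | 198 [ 61 128] [57 44] | 200 [ 62 127] [58 45] | 202 [ 63 125] [57 46] | 204 [ 64 122] [58 46] | 206 [ 66 120] [62 47] | 208 [ 67 119] [66 47] | 210 [ 68 120] [70 49] | 212 [ 67 121] [72 51] | 214 [ 65 121] [75 52] | 216 [ 63 121] [80 53] | 218 [ 62 121] [88 56] | 220 [ 62 121] [105  60] | 222 [ 61 120] [126  66] | 224 [ 61 118] [147  72] |
```

```bash
python3 -m pendant '[[0,-0.04,0,0],[0,-0.04,0,0],[0,-0.04,0,0],[0,-0.04,0,0],[-0.035,0,0,0],[-0.035,0,0,0],[-0.008,0,0,0],[0,0,0,0]]'
python3 -m pendant '[[-0.005,0,0,0],[-0.005,0,0,0],[0,0,0,0]]'
```

```text
time: 8.83
ee_pos: [0.5268, 0.0056, 0.1901]
eef_rot: [-0.077, 0.997, -0.001, -0.0]
ft_force: [-0.7, -1.1, -0.4]
width: 0.0006
grip_force: 0.0
time: 9.08
ee_pos: [0.5353, 0.0078, 0.1909]
eef_rot: [-0.077, 0.997, 0.0, 0.0]
ft_force: [0.1, -0.5, 0.3]
width: 0.0003
grip_force: 0.0
```

```bash
python3 -m pendant '[[-0.0015,0,0,0],[-0.0018,0,-0.0025,0],[-0.0018,0,-0.0025,0],[-0.0016,0,-0.0025,0],[0,0,0,0],[0,0,0,0]]'
python3 -m pendant '[[0.01,0,0,0],[0.03,0,0,0],[0.04,0,0,0],[0.01,-0.04,0,0],[0,-0.04,0,0],[0,-0.04,0,0],[0,-0.04,0,0],[0,-0.02,0,0]]'
python3 prof.py
```

```text
time: 9.58
ee_pos: [0.5418, 0.0089, 0.1986]
eef_rot: [-0.078, 0.997, 0.0, 0.0]
ft_force: [-4.8, -0.3, 3.7]
width: 0.0005
grip_force: 2.4
time: 10.25
ee_pos: [0.4811, -0.1875, 0.1992]
eef_rot: [-0.076, 0.997, -0.001, 0.002]
ft_force: [-0.5, 0.1, -0.3]
width: 0.0006
grip_force: 0.0
top t, lip S V, clip S V
150 [126 160] [166 144] | 152 [126 160] [166 144] | 154 [125 160] [166 144] | 156 [125 159] [167 144] | 158 [125 158] [167 144] | 160 [125 156] [167 144] | 162 [126 154] [167 144] | 164 [127 154] [166 145] | 166 [127 153] [166 145] | 168 [128 154] [167 145] | 170 [128 155] [168 145] | 172 [127 156] [168 145] | 174 [125 156] [167 144] | 176 [117 157] [163 141] | 178 [106 158] [155 136] | 180 [ 92 159] [144 127] | 182 [ 75 164] [125 115] | 184 [ 58 169] [100 102] | 186 [ 44 175] [76 92] | 188 [ 37 180] [61 87] | 190 [ 35 184] [54 87] | 192 [ 34 187] [54 89] | 194 [ 38 187] [54 91] | 196 [ 44 185] [55 93] | 198 [ 48 182] [56 93] | 200 [ 50 182] [57 92] | 202 [ 50 183] [57 92] | 204 [ 49 185] [57 92] | 206 [ 49 188] [57 92] | 208 [ 48 190] [58 91] | 210 [ 47 190] [59 91] | 212 [ 47 190] 
[... 441 characters left out ...]
5] | 170 [142  84] [179  94] | 172 [143  85] [179  93] | 174 [144  86] [179  91] | 176 [145  85] [180  89] | 178 [143  85] [180  88] | 180 [133  86] [175  86] | 182 [112  92] [161  81] | 184 [ 87 101] [139  73] | 186 [ 69 110] [114  62] | 188 [ 58 117] [90 53] | 190 [ 52 123] [72 46] | 192 [ 50 128] [63 43] | 194 [ 52 130] [62 43] | 196 [ 54 129] [62 45] | 198 [ 58 126] [63 46] | 200 [ 60 124] [62 47] | 202 [ 61 125] [62 47] | 204 [ 61 127] [63 48] | 206 [ 60 129] [66 48] | 208 [ 61 130] [69 49] | 210 [ 62 128] [72 50] | 212 [ 65 126] [74 52] | 214 [ 68 122] [77 54] | 216 [ 71 120] [83 54] | 218 [ 71 118] [90 57] | 220 [ 68 119] [105  62] | 222 [ 64 121] [126  68] | 224 [ 62 122] [148  73] |
```

The lip is now within about 1–2 mm of the clip. Next is the button.

```bash
python3 -c "
from bench import r
from h import *
s=r.read_state();print(s['joint_positions'],s['ee_pos'],s['eef_rot'])"
python3 -m pendant '[[0,0,0,0.12],[0,0,0,0.12],[0,0,0,0.12],[0,0,0,0.12],[0,0,0,0.12],[0,0,0,0.12],[0,0,0,0.12],[0,0,0,0.12]]'
python3 -m pendant '[[0,0,0,0.12],[0,0,0,0.12],[0,0,0,0.12],[0,0,0,0.12],[0,0,0,0.12],[0,0,0,0]]'
python3 -c "
from bench import r
from h import *
s=r.read_state();d=np.array([.5655,-.305,.2])-s['ee_pos'];print(s['joint_positions'],R.from_quat(s['eef_rot']).inv().apply(d))"
```

```text
[-0.5858  0.1398  0.9513  1.8362 -0.1191  1.2235  2.1216] [ 0.4808 -0.1871  0.1987] [-0.0747  0.9972 -0.0014  0.0008]
time: 11.02
ee_pos: [0.4813, -0.1817, 0.1982]
eef_rot: [0.394, 0.919, 0.0, 0.0]
ft_force: [1.0, -0.1, 0.2]
width: 0.0007
grip_force: 0.0
time: 11.52
ee_pos: [0.4812, -0.1817, 0.1981]
eef_rot: [0.648, 0.762, 0.0, 0.0]
ft_force: [-0.9, 0.7, 0.4]
width: 0.0004
grip_force: 0.0
[-0.7744  0.1888  1.1745  1.8436 -0.1854  1.2292  0.6181] [-0.1352  0.0633 -0.0018]
```

```bash
python3 -m pendant '[[-0.034,0,0,0],[-0.034,0,0,0],[-0.034,0,0,0],[-0.033,0,0,0],[0,0.032,0,0],[0,0.031,0,0],[0,0,0,0]]'
python3 -m pendant '[[0,0,0.03,0],[0,0,0.03,0],[0,0,0.03,0],[0,0,0.012,0],[0,0,0,0]]'
python3 -c "
from bench import r
import cv2,numpy as np
a=cv2.resize(r.camera('top')['img'][150:230,290:350,::-1],None,fx=6,fy=6,interpolation=2);b=cv2.resize(r.camera('scene')['img'][210:300,250:310,::-1],None,fx=6,fy=6,interpolation=2)
o=np.zeros((600,800,3),np.uint8);o[:a.shape[0],:a.shape[1]]=a;o[:b.shape[0],400:400+b.shape[1]]=b
cv2.imwrite('pics/c6.png',o)"
```

```text
time: 12.1
ee_pos: [0.5707, -0.3022, 0.1966]
eef_rot: [0.642, 0.767, 0.001, -0.0]
ft_force: [0.8, 1.8, -0.5]
width: 0.0004
grip_force: 0.0
time: 12.52
ee_pos: [0.5642, -0.3038, 0.0933]
eef_rot: [0.645, 0.764, -0.0, -0.002]
ft_force: [0.3, -0.4, 1.5]
width: 0.0003
grip_force: 0.0
```

View pics/c6.png

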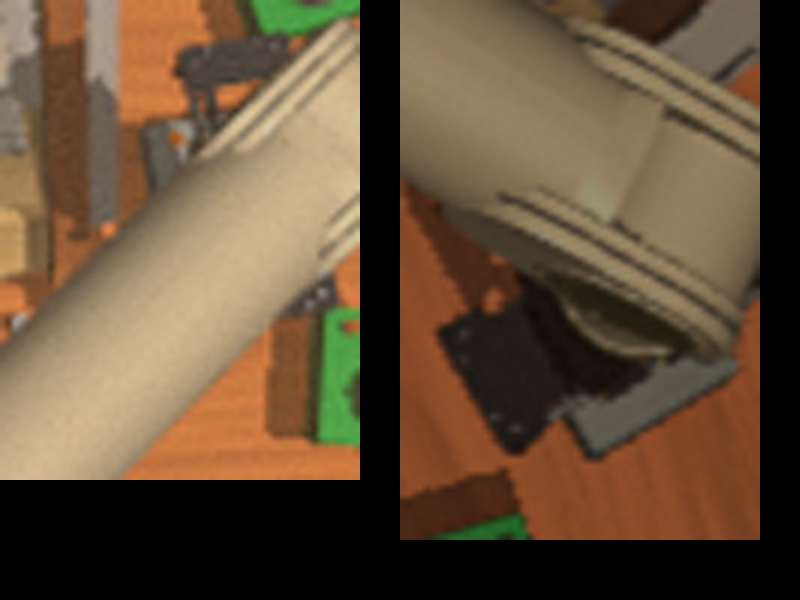

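The arm hides the button, but the gripper sits over the grey box: the lamp is at crop (177,140) and the box's right corner is visible. I press in small steps.

```bash
python3 -m pendant '[[0,0,0.005,0],[0,0,0.004,0],[0,0,0,0]]'
python3 -m pendant '[[0,0,0.003,0],[0,0,0,0]]'; python3 -m pendant '[[0,0,0.003,0],[0,0,0,0]]'; python3 -m pendant '[[0,0,0.003,0],[0,0,0,0]]'
```

```text
time: 12.87
ee_pos: [0.5654, -0.3054, 0.0874]
eef_rot: [0.646, 0.763, 0.0, 0.0]
ft_force: [-0.3, 0.3, -0.8]
width: 0.0004
grip_force: 0.0
time: 13.03
ee_pos: [0.5651, -0.3054, 0.084]
eef_rot: [0.646, 0.763, 0.0, -0.0]
ft_force: [-0.0, 0.9, -0.3]
width: 0.0005
grip_force: 0.0
time: 13.2
ee_pos: [0.5653, -0.3056, 0.0811]
eef_rot: [0.646, 0.763, 0.0, 0.0]
ft_force: [-0.5, 0.5, 2.6]
width: 0.0002
grip_force: 1.4
time: 13.37
ee_pos: [0.5653, -0.3057, 0.0781]
eef_rot: [0.646, 0.763, 0.0, 0.0]
ft_force: [0.7, 0.0, 3.7]
width: 0.0005
grip_force: 2.2
```

```bash
python3 -m pendant '[[0,0,0.002,0],[0,0,0,0],[0,0,0,0]]'; python3 -m pendant '[[0,0,0.002,0],[0,0,0,0],[0,0,0,0]]'
```

```text
time: 13.62
ee_pos: [0.5654, -0.3057, 0.0774]
eef_rot: [0.646, 0.763, 0.0, 0.0]
ft_force: [-3.3, 3.2, 13.6]
width: 0.0003
grip_force: 7.0
time: 13.87
ee_pos: [0.5655, -0.3058, 0.0771]
eef_rot: [0.646, 0.763, 0.001, 0.0]
ft_force: [-9.3, 9.2, 30.6]
width: 0.0004
grip_force: 15.2
```

The force rose softly to 3.7 N over several mm and then hit a hard stop, so the button is fully down. I release, retreat and check the window.

```bash
python3 -m pendant '[[0,0,-0.01,0],[0,0,-0.03,0],[0,0,-0.03,0],[0,0,-0.04,0],[0,-0.03,0,0],[0,-0.03,0,0],[0,-0.03,0,0],[0,0,0,0]]'
python3 prof.py | cut -c1-1000; python3 - <<'E'
from bench import r
import cv2,numpy as np
a=cv2.resize(r.camera('top')['img'][95:245,180:350,::-1],None,fx=2.4,fy=2.4,interpolation=2);b=cv2.resize(r.camera('scene')['img'][90:300,195:320,::-1],None,fx=2.8,fy=2.8,interpolation=2)
o=np.zeros((600,800,3),np.uint8);o[:a.shape[0],:a.shape[1]]=a;o[:b.shape[0],425:425+b.shape[1]]=b
cv2.imwrite('pics/c7.png',o)
E
```

```text
time: 14.53
ee_pos: [0.4704, -0.3229, 0.184]
eef_rot: [0.649, 0.761, 0.0, -0.001]
ft_force: [-0.3, -0.4, 0.0]
width: 0.0008
grip_force: 0.0
top t, lip S V, clip S V
150 [ 96 211] [166 144] | 152 [ 97 211] [165 145] | 154 [ 98 210] [165 145] | 156 [ 99 210] [164 145] | 158 [101 210] [164 145] | 160 [102 210] [164 145] | 162 [103 210] [165 144] | 164 [104 210] [166 144] | 166 [104 210] [167 143] | 168 [104 211] [168 143] | 170 [104 211] [169 144] | 172 [104 212] [169 145] | 174 [102 211] [167 144] | 176 [ 99 208] [162 141] | 178 [ 94 203] [154 135] | 180 [ 86 197] [143 127] | 182 [ 73 190] [124 115] | 184 [ 58 183] [ 98 102] | 186 [ 44 179] [74 93] | 188 [ 37 178] [59 89] | 190 [ 34 181] [55 88] | 192 [ 35 185] [55 90] | 194 [ 39 185] [55 91] | 196 [ 45 183] [54 92] | 198 [ 49 181] [55 91] | 200 [ 50 182] [56 91] | 202 [ 50 183] [57 91] | 204 [ 49 185] [58 92] | 206 [ 48 188] [59 92] | 208 [ 48 189] [60 91] | 210 [ 47 190] [61 91] | 212 [ 47 189] [60 90] | 214 [ 47 189] [59 89] | 216 [ 48 189] [57 89] | 218 [ 48 189] [57 90] | 220 [ 48 188] [63 94] | 222 [ 48 188] [ 76 100] | 224 [ 49 
[... 300 characters left out ...]
4] | 170 [143  84] [179  94] | 172 [143  84] [179  92] | 174 [145  84] [179  90] | 176 [146  84] [179  89] | 178 [144  84] [179  88] | 180 [133  85] [175  85] | 182 [112  91] [163  80] | 184 [ 87 100] [142  72] | 186 [ 69 109] [117  62] | 188 [ 58 116] [93 53] | 190 [ 52 122] [74 46] | 192 [ 50 126] [65 43] | 194 [ 52 128] [62 43] | 196 [ 55 128] [62 44] | 198 [ 58 125] [64 45] | 200 [ 60 123] [63 46] | 202 [ 61 123] [62 46] | 204 [ 61 126] [63 47] | 206 [ 61 128] [67 48] | 208 [ 62 129] [70 48] | 210 [ 63 127] [74 50] | 212 [ 65 124] [78 52] | 214 [ 68 121] [80 53] | 216 [ 70 119] [83 54] | 218 [ 70 117] [90 56] | 220 [ 67 118] [105  61] | 222 [ 64 120] [127  67] | 224 [ 62 122] [148  73] |
```

View pics/c7.png

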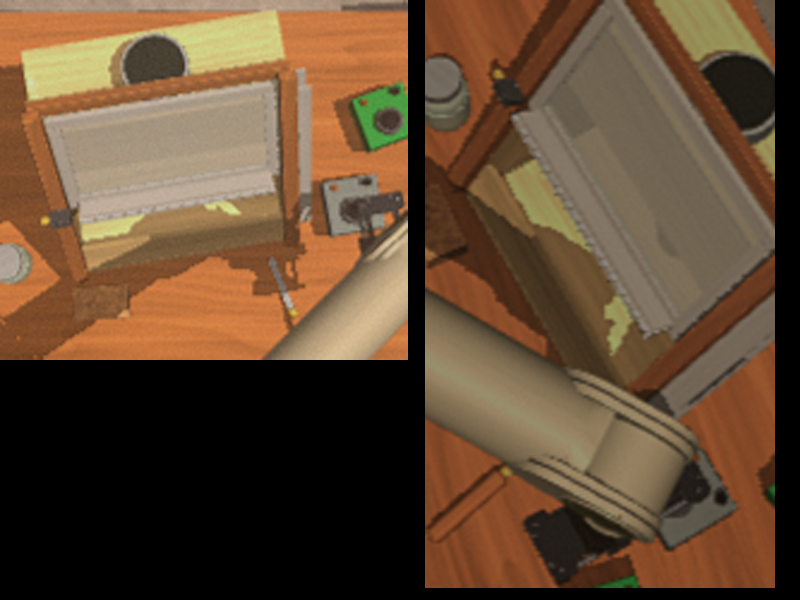

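The window holds in line with the clip: the lip edge at t≈182.5 against the clip's 184.5, about 1 mm off after allowing for the two thicknesses. The button has been released, the arm is clear, and the tools in view stand as they were.

```bash
python3 -c "
from bench import r
print(r.close_job())"
```

```text
the job is handed in; nothing more can be done
None
```

The job is handed in, with no verdict returned: the window rests about 1 mm from the marker clip by camera measurement, the start button was pressed to its stop and released, and the arm is clear of everything. One departure from the task's wording is that the tool can only point straight down, so I pushed with the finger shafts against the lip's lower outer edge, not the fingertips under it.

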